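# Load the label dispenser's spindle with three rolls

## Robot

A 7-joint arm with a two-finger parallel gripper is mounted at the origin on the work surface. World frame = base frame: x ahead of the robot, y to its left, z up, the work surface at z = 0. Lengths are in m, angles in rad, forces in N, time in s.
With the tool pointing down it reaches from about 0.425 to 0.925 m from the base axis. Payload 6.8 kg.
Tool frame: the origin (TCP) lies on the centre line of the jaws, within the pads' length; the fingertips stand robot.tip_reach ahead of it and the grasp point (between the pads) lies 3 mm ahead of it (robot.tip_reach is the distance from the TCP to the fingertips, in m); z points along the fingers, y is the line along which they close (so a half turn about z gives the same grasp; the last joint's range is limited). The gripper opens to 88 mm and grips with 3 to 60 N. Pads are 20 mm wide; open, the fingers measure 115 mm over their backs; the gripper's body (75 mm by 178 mm) begins 61 mm behind the grasp point.
Start: joints at [1.015, 0.477, 0.022, 1.555, -0.011, 1.109, -0.083], TCP at [0.292, -0.608, 0.245] pointing down, gripper open.
Joint ranges: [-2.96, 2.96], [-0.34, 2.1], [-1.41, 1.46], [0.24, 2.44], [-1.37, 4.51], [0.17, 1.92], [-2.96, 2.96]. Speed limits (rad/s): [2.39, 2.39, 3.14, 3.14, 3.14, 3.14, 3.14].

## Interface

Orientations are given as a 3x3 rotation matrix whose columns are the frame's x, y, z axes.
In Python, from bench import readout, camera, calibration, robot, look_for gives the robot as it stands.
- The arm moves only by the shell command python3 -m inch 'ROWS' [OPENING] [FORCE]. ROWS is text: rows parted by semicolons, each of 6 numbers parted by spaces: the shift along the world's x, y, z in m, then the turn, a rotation vector about the world's x, y, z in degrees. In form: tx ty tz rx ry rz; .... A call has 1 to 12 rows; each row shifts and turns the commanded pose from where the row before left it; what a row does not reach is not made up. A row lasts 1/10 s, in which the tool goes at most 50 mm and 8.59 degrees, less where a joint would pass 70% of its speed; a pose out of reach is approached as far as the arm can. A call is refused whole if a number of a shift passes 0.05 or a number of a turn 8.59, either way. A call with a gripper value outside its range is refused whole. OPENING is the closure, from 0 (fully open) to 1 (shut), set as the call begins (- or left out, the last holds). The fingers move at their own pace and stop on an object; FORCE is the grip in N (left out, the last holds). Time passes only in rows, so rows that do not move let the fingers close. It gives the time, the measured TCP pose, the force, the opening and the grip force at its end, in the units of the state.
- readout.state(): the state, without advancing time (a new reading comes with each control period).
- camera(name): name is "side" or "top" or "wrist"; returns the picture (420x560x3 uint8, red, green, blue); there is no depth.
- calibration(name): a dict with "intrinsics" (3x3 intrinsics, pixels), "origin" and "rotation" of the camera in the world. Camera axes: x right, y down, z forward; pixel columns grow to the right and rows downward; lengths in m; the calibration is good to about 2 mm. The wrist camera is an equidistant fisheye: a pixel r from the principal point sees the ray r / f radians off the axis. A picture is of the moment at which its call begins: read the wrist's pose just before it. calibration takes no time and is no camera call; for the wrist camera it gives the pose at the moment of the call.
- robot.close_job(): hands the job in; it is judged then, once.
Trained networks look in the newest picture that a camera, given by its name, has taken for a name from the list of things; names that differ only in an ending like _2 or _b are one class to them, and where a whole thing is asked for, a point or a joint stands for the part that bears it (a point fixed in the world has none). Each returns a list of dicts, best first, with "conf" (0 to 1); they miss things now and then, are a little off and sometimes report something else, mostly with a low value. They report only what shows in the picture. A call takes as long as a camera call.
- look_for(label, camera): "box" ([centre column, centre row, width, height] in pixels, round what is visible of it).
The state is a dict: "clock": time; "joint_pos": joint angles; "joint_velocities": joint speeds; "tau": joint torques, N m; "tcp_pos": TCP position; "orientation": TCP orientation; "wrist_force": force on the tool from outside, world axes, zero at the start; "ft_torque": the same for the moment, N m; "width": finger opening in m; "grasp_force": force on a finger pad.
Only numpy, scipy, OpenCV 4.12 (cv2) and the standard library are available. Lean on these libraries where they do the work, as an engineer would, in place of code of your own. Each camera call takes 0.05 s, during which the arm holds its last target. There are 200 camera calls.

## Task

Load the label dispenser for packing. One of the three label rolls in the rack faces the wrong way: turn it round in the rack so that the red edges of all three look the same way, then take the spindle out of the dispenser, run it through all three rolls as they stand in the rack and lift them off together as one stack. Lay the spindle gently back in both forks of the dispenser, with the rolls hanging between the forks and their red edges towards the spindle's black grip, let go, drop nothing on the bench and leave the other things where they are.

Things in the scene. Friction and masses are not known exactly. Their poses are not given: they have to be found in the camera images.
- roll_a_center (a point): centre (on the axis, half-way up) of a label roll standing on edge in the rack: white paper on a brown core, 64 mm outside diameter, 28 mm wide, 26 mm through hole, about 65 g. Its y axis is the level roll axis, from the red-edged side (y = -14 mm) to the plain side (y = +14 mm). The red edge is an 8 mm band round the rim, seen from above
- roll_b_center (a point): centre of the second, equal label roll, same axes. A roll can be gripped from above across its 64 mm diameter. The three rolls' places in the rack are shuffled; two start with the red edge towards rack_red_end, one the other way
- roll_c_center (a point): centre of the third, equal label roll, same axes
- rack_center (a point): roll rack (fixed; white base 100 x 140 x 8 mm, two steel bars carry the rims). The point is on the standing rolls' common axis at the middle roll's centre, 44 mm above the bench. y runs along that axis; places at y = -38, 0, +38 mm, each 35 mm wide between thin dividers (50 mm wide across the rack, 29 mm high above the bench, below the holes)
- rack_red_end (a point): a point in the air 300 mm out from rack_center along the rack's -y, level with the rolls' axis: the side to which two of the rolls start with their red edge, and on which the spindle's grip starts too
- dispenser_axis (a point): middle of the spindle's place in the grey label dispenser (fixed, base 125 x 150 mm), 80 mm above the bench. y runs along that place, z up. Two 4 mm cheeks at y = -66 and +66 mm (128 mm clear between) have open-topped forks: slots 15 mm wide, bottom 74 mm and flared mouth 100 mm above the bench. A peel bar in front (-x) is 46 mm or more from the axis and under 55 mm high
- spindle_grip (a point): centre of the spindle's black grip, on the rod's axis. The loose spindle (196 mm long, 85 g) starts empty in the forks, grip on the dispenser's -y side. Its y axis runs along the rod from grip to tip, z up. The grip is a flat block 38 mm long (y), 16 mm thick (x), reaching 11 mm above and 20 mm below the rod's axis; grip it from above across the thickness, firmly
- spindle_mid (a point): point on the rod's axis 99 mm from spindle_grip towards the tip; it lies at dispenser_axis when the spindle is in its place. The aluminium rod is 12 mm in diameter; a red flange (32 mm diameter, 4 mm thick) sits at its grip end, inner face 76 mm from this point
- spindle_tip (a point): the tapered free end of the rod, 177 mm from spindle_grip and 78 mm from spindle_mid
- ghee_jar: bystander: amber glass jar with yellow lid, 68 mm across, 95 mm high; origin at the centre of its underside. Leave it
- spare_roll: bystander: larger label roll with a blue edge lying flat, 92 mm across, 50 mm high; origin at the centre of its underside. Leave it
- spray: bystander: light blue spray bottle 72 mm across, about 205 mm high; origin at the centre of its underside. Leave it
- marker: bystander: white and red marker pen 133 mm long lying on the bench. Leave it
- spoon: bystander: steel spoon 190 mm long lying on the bench. Leave it
- curd_tub: bystander: white tub of curd, 116 mm across, 60 mm high; origin at the centre of its underside. Leave it

How it is judged:
By the outcome, as a careful person would: the job done as asked, in the order asked, and still so for the second after the job is handed in, with the robot touching nothing.
It also fails if it takes over 67 s, if anything falls off the work surface, if the arm or the gripper's body presses on something with over 40 N, if the wrist force passes 120 N, or if a joint passes its speed limit or range.

## Working session

There is one attempt and no reset: what is moved stays moved. The work goes in short steps, Python scripts to look and compute and a shell command to move; the robot and the scene stay as the last step left them, time stands still between calls to the robot, and variables do not carry over. Pictures are saved under pics/ and viewed, at most 10 in all, crops included, and the job is handed in when it is done.

```bash
ls; mkdir -p pics
cat > h.py <<'E'
import numpy as np, cv2
from bench import readout, camera, calibration, robot, look_for
def save(n,img,crop=None,s=1):
    if crop: img=img[crop[1]:crop[3],crop[0]:crop[2]]
    img=cv2.resize(img,None,fx=s,fy=s,interpolation=cv2.INTER_CUBIC)
    cv2.imwrite(f'pics/{n}.png',cv2.cvtColor(img,cv2.COLOR_RGB2BGR))
def toz(c,uv,z):
    K=np.array(c['intrinsics']);R=np.array(c['rotation']);o=np.array(c['origin'])
    d=R@np.linalg.solve(K,[uv[0],uv[1],1.]);return o+d*(z-o[2])/d[2]
def proj(c,p):
    K=np.array(c['intrinsics']);R=np.array(c['rotation']);o=np.array(c['origin'])
    q=K@(R.T@(np.array(p)-o));return q[:2]/q[2]
E
python3 - <<'E'
from h import *
print(readout.state()['clock'],robot.tip_reach)
a=camera('side');save('side',a);b=camera('top');save('top',b)
for n in ('side','top'):print(n,calibration(n))
for l in ['roll_a_center','rack_center','spindle_grip','spindle_tip','dispenser_axis','spray','ghee_jar']:
    for r in look_for(l,'top')[:4]:print(l,np.round(r['box']),r['conf'])
E
```

```text
pics
0.0 0.022
side {'intrinsics': array([[431.60139433,   0.        , 281.25277152],
       [  0.        , 431.60139433, 204.31177898],
       [  0.        ,   0.        ,   1.        ]]), 'origin': array([-0.07444696,  0.67042778,  0.8952722 ]), 'rotation': array([[-7.51477513e-01, -4.46220231e-01,  4.85972276e-01],
       [-6.59758485e-01,  5.07652150e-01, -5.54083059e-01],
       [ 5.38199998e-04, -7.37005292e-01, -6.75886758e-01]])}
top {'intrinsics': array([[423.01090566,   0.        , 280.70192254],
       [  0.        , 423.01090566, 211.16799776],
       [  0.        ,   0.        ,   1.        ]]), 'origin': array([ 0.37705183, -0.00246853,  1.07496622]), 'rotation': array([[ 7.69928988e-04, -9.85262108e-01,  1.71049658e-01],
       [-9.99972099e-01,  5.12369407e-04,  7.45237191e-03],
       [-7.43018027e-03, -1.71050624e-01, -9.85234224e-01]])}
roll_a_center [274. 183.  15.  24.] 0.87
rack_center [272. 187.  56.  41.] 0.86
spindle_grip [241. 259.  85.  15.] 0.65
dispenser_axis [235. 264.  68.  55.] 0.82
dispenser_axis [272. 188.  53.  38.] 0.62
spray [121. 163.  55.  45.] 0.71
ghee_jar [155. 272.  36.  30.] 0.57
ghee_jar [242. 261.  88.  11.] 0.2
```

View pics/top.png

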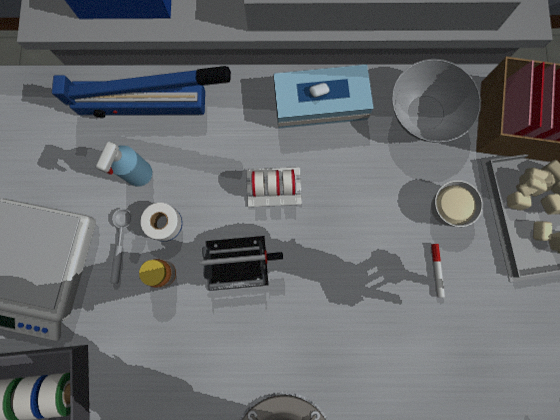

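View pics/side.png

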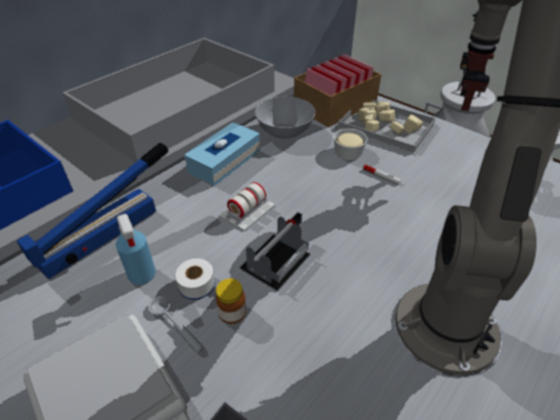

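The top view shows the rack at (274,187), with red bands near columns 252, 283 and 297. The dispenser is at (237,262) with its grip on the right at (276,257), which is world -y. I'll zoom in and compute the poses.

Run:
```python
from h import *
b=cv2.cvtColor(cv2.imread('pics/top.png'),cv2.COLOR_BGR2RGB)
save('z1',b,(195,155,315,300),5) if 0 else save('z1',b,(195,160,320,300),4.2)
c=calibration('top')
hsv=cv2.cvtColor(b,cv2.COLOR_RGB2HSV)
m=((hsv[...,0]<8)|(hsv[...,0]>172))&(hsv[...,1]>120)&(hsv[...,2]>60)
m=m.astype(np.uint8);m[:160]=0;m[300:]=0;m[:,:195]=0;m[:,320:]=0
n,l,s,ce=cv2.connectedComponentsWithStats(m)
for i in range(1,n):
    if s[i][4]>5:print(s[i],ce[i],np.round(toz(c,ce[i],.076),4))
```

```text
[252 171   4  25  60] [253.01666667 183.6       ] [0.6184 0.0723 0.076 ]
[276 170   4  25  62] [277.56451613 182.56451613] [0.6209 0.0128 0.076 ]
[291 170   4  25  60] [293.06666667 181.35      ] [ 0.6239 -0.0249  0.076 ]
[265 251   2  12  20] [265.5 256.5] [0.4422 0.0408 0.076 ]
```

View pics/z1.png

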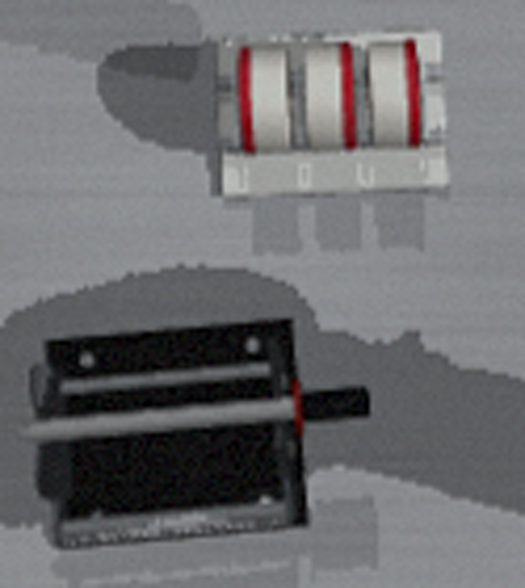

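The left (+y) roll is the wrong one, since its red edge points to +y. I'll check the tool state and then move above the rack.

```bash
python3 - <<'E'
from h import *
s=readout.state();print(s['tcp_pos'],np.round(s['orientation'],3))
c=calibration('wrist');print(c)
R=np.array(s['orientation']);print('cam in tool',R.T@(np.array(c['origin'])-s['tcp_pos']),np.round(R.T@c['rotation'],3))
E
python3 -m inch '0 0.05 0.005 0 0 8;0 0.05 0.005 0 0 8;0 0.05 0.005 0 0 0;0.02 0.05 0 0 0 0;0.02 0.05 0 0 0 0;0.03 0.05 0 0 0 0;0.03 0.05 0 0 0 0;0.03 0.05 0 0 0 0;0.03 0.05 0 0 0 0;0.03 0.05 0 0 0 0;0.03 0.05 0 0 0 0;0.03 0.03 0 0 0 0' 0.0
```

```text
[ 0.29224574 -0.60841205  0.24457458] [[ 0.901  0.433 -0.   ]
 [ 0.433 -0.901  0.   ]
 [-0.    -0.    -1.   ]]
{'intrinsics': array([[325.1922621 ,   0.        , 279.70672999],
       [  0.        , 325.1922621 , 209.1186178 ],
       [  0.        ,   0.        ,   1.        ]]), 'origin': array([ 0.35433005, -0.57968778,  0.38522633]), 'rotation': array([[ 4.33137961e-01, -8.72983363e-01, -2.24257787e-01],
       [-9.01327339e-01, -4.19718685e-01, -1.06982494e-01],
       [-7.31246149e-04,  2.48467853e-01, -9.68639867e-01]])}
cam in tool [ 0.06839834  0.00096694 -0.14065273] [[ 0.    -0.969 -0.248]
 [ 1.     0.    -0.001]
 [ 0.001 -0.248  0.969]]
clock: 1.65
tcp_pos: [0.5144, -0.0759, 0.2601]
orientation: [[0.746, 0.666, 0.001], [0.666, -0.746, 0.0], [0.001, 0.0, -1.0]]
wrist_force: [0.4, -0.3, -0.2]
width: 0.0878
grasp_force: 0.0
```

```bash
python3 - <<'E'
from h import *
s=readout.state();print(np.round(s['joint_pos'],3))
E
python3 -m inch '0.02 0.03 0 0 0 8.5;0.02 0.03 0 0 0 8.5;0 0.02 0 0 0 8.5;0 0.01 0 0 0 8.5;0 0 0 0 0 8.5;0 0 0 0 0 8.5;0 0 0 0 0 0'
python3 - <<'E'
from h import *
s=readout.state();print(np.round(s['joint_pos'],3))
c=calibration('wrist');print(c)
a=camera('wrist');save('w1',a,s=1.4)
for l in ['roll_a_center','rack_center','spindle_grip','spindle_tip','dispenser_axis']:
    for r in look_for(l,'wrist')[:4]:print(l,np.round(r['box']),r['conf'])
E
```

```text
[ 0.367  0.234 -0.396  1.884  0.103  1.043 -0.913]
clock: 2.35
tcp_pos: [0.5538, 0.0108, 0.2596]
orientation: [[-0.048, 0.999, 0.0], [0.999, 0.048, 0.0], [0.0, 0.0, -1.0]]
wrist_force: [-0.7, 0.9, -0.5]
width: 0.0877
grasp_force: 0.0
[ 0.34   0.319 -0.58   1.8    0.196  1.08  -0.262]
{'intrinsics': array([[325.1922621 ,   0.        , 279.70672999],
       [  0.        , 325.1922621 , 209.1186178 ],
       [  0.        ,   0.        ,   1.        ]]), 'origin': array([0.55192753, 0.07768508, 0.40024128]), 'rotation': array([[ 9.98856664e-01,  4.65432781e-02,  1.09127757e-02],
       [ 4.77962651e-02, -9.67810246e-01, -2.47100880e-01],
       [-9.39388778e-04,  2.47339950e-01, -9.68928308e-01]])}
roll_a_center [347. 180.  54.  37.] 0.95
rack_center [340. 174.  78. 114.] 0.58
spindle_grip [174. 108.  30. 185.] 0.56
spindle_tip [173. 106.  28. 188.] 0.68
dispenser_axis [182.  86. 118. 137.] 0.62
dispenser_axis [171. 107.  30. 187.] 0.51
```

View pics/w1.png

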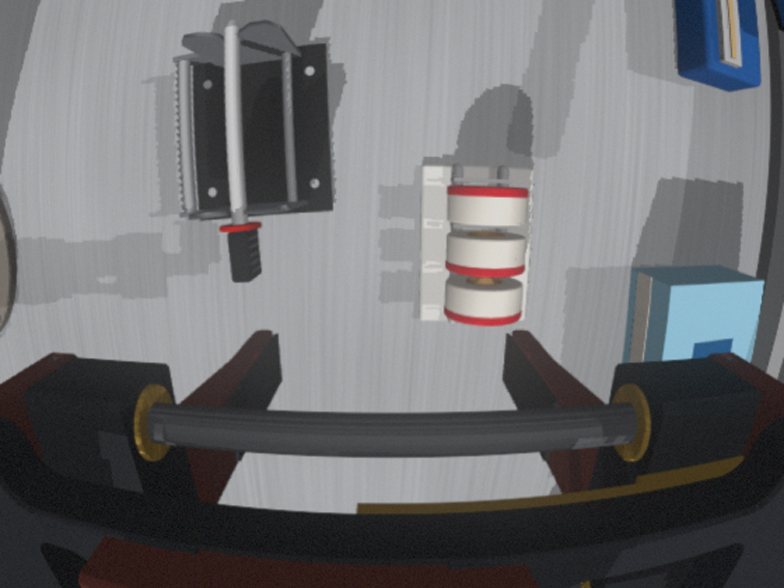

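The wrist view shows red bands at about (487,190), (487,270) and (483,319) in the 1.4x picture, confirming the far (+y) roll is reversed. The spindle rod runs from (232,25) to the flange at (240,227), with the grip at (245,255). Next I'll compute the poses.

```bash
cat >> h.py <<'E'
def ray(c,uv):
    K=np.array(c['intrinsics']);d=np.array([uv[0]-K[0,2],uv[1]-K[1,2]]);r=np.hypot(*d);t=r/K[0,0]
    v=np.array([*(d/r*np.sin(t)),np.cos(t)]);return np.array(c['rotation'])@v
def fz(c,uv,z):
    d=ray(c,uv);o=np.array(c['origin']);return o+d*(z-o[2])/d[2]
def redmask(a):
    h=cv2.cvtColor(a,cv2.COLOR_RGB2HSV)
    return (((h[...,0]<8)|(h[...,0]>172))&(h[...,1]>130)&(h[...,2]>90)).astype(np.uint8)
def reds(a,c,zt,za,box=None):
    m=redmask(a)
    if box: q=np.zeros_like(m);q[box[1]:box[3],box[0]:box[2]]=m[box[1]:box[3],box[0]:box[2]];m=q
    n,l,s,ce=cv2.connectedComponentsWithStats(m)
    for i in range(1,n):
        if s[i][4]<40: continue
        v,u=np.nonzero(l==i); 
        L=[u.min()-.5,v[u==u.min()].mean()];Rr=[u.max()+.5,v[u==u.max()].mean()]
        b=sum(x/np.linalg.norm(x) for x in (ray(c,L),ray(c,Rr)));o=np.array(c['origin'])
        ax=o+b*(za-o[2])/b[2]
        k=np.abs(u-ce[i][0])<4
        print('red',s[i],'axis',np.round(ax,4),'top',np.round(fz(c,(u[k].mean(),v[k].mean()),zt),4))
E
python3 - <<'E'
from h import *
a=cv2.cvtColor(cv2.imread('pics/w1.png'),cv2.COLOR_BGR2RGB);a=cv2.resize(a,(560,420),interpolation=cv2.INTER_AREA)
c=calibration('wrist')
reds(a,c,.076,.044,(140,100,400,240))
for p,z in [((232,25),.085),((236,120),.086),((240,210),.086),((240,228),.09),((242,232),.091),((249,281),.091),((229,281),.091),((259,280),.091)]: print(p,np.round(fz(c,np.array(p)/1.4,z),4))
E
```

```text
red [321 134  55   7 301] axis [0.6275 0.0723 0.044 ] top [0.6222 0.0732 0.076 ]
red [157 160  28   6 108] axis [0.429  0.0369 0.044 ] top [0.4399 0.0394 0.076 ]
red [321 190  53   8 269] axis [0.6311 0.0113 0.044 ] top [0.6247 0.0135 0.076 ]
red [319 223  52  10 220] axis [ 0.6318 -0.0281  0.044 ] top [ 0.6266 -0.0247  0.076 ]
(232, 25) [0.4313 0.1916 0.085 ]
(236, 120) [0.44   0.1184 0.086 ]
(240, 210) [0.4446 0.0535 0.086 ]
(240, 228) [0.4459 0.041  0.09  ]
(242, 232) [0.4478 0.0383 0.091 ]
(249, 281) [0.4524 0.0028 0.091 ]
(229, 281) [0.4368 0.0022 0.091 ]
(259, 280) [0.46   0.0039 0.091 ]
```

```bash
python3 -m inch '0.037 0.026 -0.03 0 0 0.5;0.037 0.026 -0.03 0 0 0;0 0 -0.03 0 0 0;0 0 0 0 0 0'
python3 - <<'E'
from h import *
s=readout.state();print(np.round(s['joint_pos'],3))
c=calibration('wrist')
a=camera('wrist');save('w2',a,s=1.4)
reds(a,c,.076,.044,(100,60,460,420))
E
```

```text
clock: 3.05
tcp_pos: [0.6196, 0.059, 0.1699]
orientation: [[-0.056, 0.998, -0.008], [0.998, 0.056, -0.001], [-0.0, -0.008, -1.0]]
wrist_force: [-0.6, -0.6, -0.2]
width: 0.0876
grasp_force: 0.0
[ 0.203  0.529 -0.542  1.721  0.315  0.988 -0.401]
red [252 192  75  13 627] axis [0.6269 0.0713 0.044 ] top [0.6265 0.0734 0.076 ]
red [254 262  69  16 452] axis [0.63   0.0077 0.044 ] top [0.6287 0.0132 0.076 ]
```

View pics/w2.png

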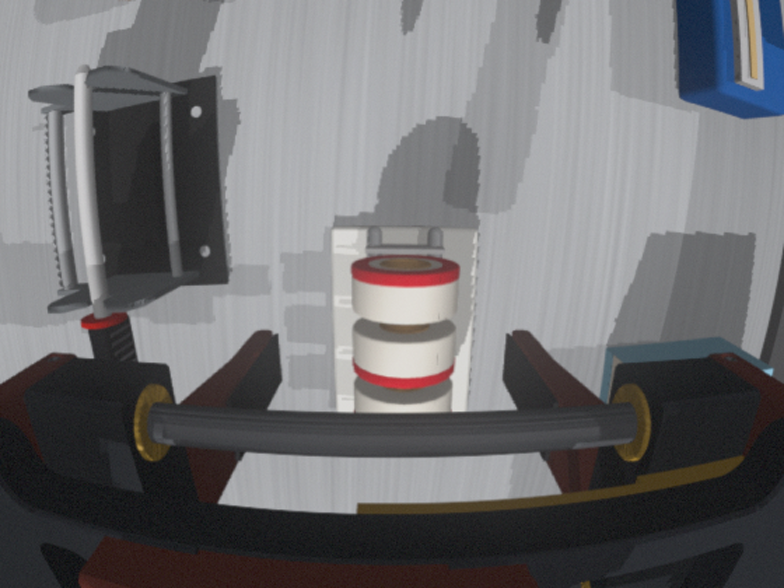

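The fingers straddle the rolls and the wrong roll is at about (0.627, 0.063). Descending and gripping.

```bash
python3 -m inch '0 0 -0.02 0 0 0;0 0 0 0 0 0'
python3 -m inch '0.004 0.002 -0.04 0 0 0;0 0 -0.04 0 0 0;0 0 -0.02 0 0 0;0 0 0 0 0 0'
```

```text
clock: 3.3
tcp_pos: [0.6211, 0.0577, 0.1543]
orientation: [[-0.054, 0.999, -0.001], [0.999, 0.054, -0.001], [-0.001, -0.001, -1.0]]
wrist_force: [0.7, -1.0, 0.0]
width: 0.088
grasp_force: 0.0
clock: 3.7
tcp_pos: [0.6246, 0.0597, 0.0533]
orientation: [[-0.054, 0.999, -0.003], [0.999, 0.054, -0.001], [-0.001, -0.003, -1.0]]
wrist_force: [0.2, 0.0, 0.1]
width: 0.0875
grasp_force: 0.0
```

```bash
python3 -m inch '0.002 0.003 -0.006 0 0 0;0 0 0 0 0 0'
python3 -m inch '0 0 0 0 0 0;0 0 0 0 0 0;0 0 0 0 0 0;0 0 0 0 0 0;0 0 0 0 0 0' 1 15
```

```text
clock: 3.9
tcp_pos: [0.6293, 0.0644, 0.0502]
orientation: [[-0.055, 0.998, 0.003], [0.998, 0.055, 0.001], [0.001, 0.003, -1.0]]
wrist_force: [0.2, -0.4, -0.1]
width: 0.0878
grasp_force: 0.0
clock: 4.4
tcp_pos: [0.6266, 0.0635, 0.0486]
orientation: [[-0.055, 0.998, -0.003], [0.998, 0.055, -0.001], [-0.001, -0.003, -1.0]]
wrist_force: [-5.0, -0.3, 6.3]
width: 0.0636
grasp_force: 15.0
```

```bash
python3 -m inch '0 0 0.02 0 0 0;0 0 0.04 0 0 0;0 0 0.035 0 0 0;0 0 0 0 0 7.5;0 0 0 0 0 7.5;0 0 0 0 0 7.5;0 0 0 0 0 7.5;0 0 0 0 0 7.5;0 0 0 0 0 7.5;0 0 0 0 0 7.5;0 0 0 0 0 7.5;0 0 0 0 0 0'
python3 -m inch '0 0 0 0 0 7.5;0 0 0 0 0 7.5;0 0 0 0 0 7.5;0 0 0 0 0 7.5;0 0 0 0 0 7.5;0 0 0 0 0 7.5;0 0 0 0 0 7.5;0 0 0 0 0 7.5;0 0 0 0 0 7.5;0 0 0 0 0 7.5;0 0 0 0 0 7.5;0 0 0 0 0 7.5'
python3 -m inch '0 0 0 0 0 7.5;0 0 0 0 0 7.5;0 0 0 0 0 7.5;0 0 0 0 0 7.5;0 0 0 0 0 0;0 0 0 0 0 0'
python3 -c "
from h import *
s=readout.state();print(np.round(s['joint_pos'],3))"
```

```text
clock: 5.6
tcp_pos: [0.6278, 0.0635, 0.1431]
orientation: [[-0.893, 0.451, -0.0], [0.451, 0.893, 0.0], [0.001, 0.0, -1.0]]
wrist_force: [0.9, -0.7, 0.4]
width: 0.0635
grasp_force: 15.0
clock: 6.8
tcp_pos: [0.6279, 0.0636, 0.1432]
orientation: [[-0.45, -0.893, -0.0], [-0.893, 0.45, -0.0], [0.001, 0.0, -1.0]]
wrist_force: [-0.4, -0.6, -1.2]
width: 0.063
grasp_force: 15.0
clock: 7.4
tcp_pos: [0.6279, 0.0637, 0.1431]
orientation: [[0.05, -0.999, -0.0], [-0.999, -0.05, -0.0], [-0.0, 0.0, -1.0]]
wrist_force: [0.3, 0.7, -0.2]
width: 0.0633
grasp_force: 15.0
[ 0.573  0.843 -1.195  1.7    0.839  1.206  2.35 ]
```

```bash
python3 -m inch '-0.001 0 -0.04 0 0 0;0 0 -0.03 0 0 0;0 0 -0.012 0 0 0;0 0 -0.007 0 0 0;0 0 0 0 0 0;0 0 0 0 0 0'
```

```text
clock: 8.0
tcp_pos: [0.6277, 0.0643, 0.0557]
orientation: [[0.054, -0.999, 0.002], [-0.999, -0.054, 0.001], [-0.0, -0.002, -1.0]]
wrist_force: [-0.2, 0.4, -0.8]
width: 0.0632
grasp_force: 15.0
```

```bash
python3 -m inch '-0.001 0 -0.004 0 0 0;0 0 -0.002 0 0 0;0 0 -0.001 0 0 0;0 0 0 0 0 0'
```

```text
clock: 8.4
tcp_pos: [0.6263, 0.0639, 0.0485]
orientation: [[0.055, -0.998, 0.001], [-0.998, -0.055, -0.0], [0.0, -0.001, -1.0]]
wrist_force: [-1.9, -1.7, 6.6]
width: 0.0636
grasp_force: 15.0
```

```bash
python3 -m inch '0 0 0 0 0 0;0 0 0 0 0 0;0 0 0 0 0 0;0 0 0.03 0 0 0;0 0 0.05 0 0 0;0 0 0.04 0 0 -8.4;0 0 0 0 0 -8.4;0 0 0 0 0 -8.4;-0.01 0 0 0 0 -8.4;-0.01 0 0 0 0 -8.4;-0.01 0 0 0 0 -8.4;-0.01 0 0 0 0 -8.4' 0 
python3 -m inch '-0.01 0 0 0 0 -8.4;-0.01 -0.01 0 0 0 -8.4;-0.01 -0.01 0 0 0 -8.4;-0.01 -0.01 0 0 0 -8.4;-0.01 -0.01 0 0 0 -8.4;-0.01 -0.01 0 0 0 -8.4;-0.01 0 0 0 0 -8.4;-0.01 0 0 0 0 -8.4;-0.01 0 0 0 0 -8.4;-0.01 0 0 0 0 -8.4;-0.01 -0.005 0 0 0 -8.4;-0.01 -0.005 0 0 0 -8.4'
python3 -m inch '-0.01 -0.005 0 0 0 -8.4;0 0 0 0 0 -8.4;0 0 0 0 0 0;0 0 0 0 0 0'
python3 - <<'E'
from h import *
s=readout.state();print(np.round(s['joint_pos'],3))
c=calibration('wrist')
a=camera('wrist');save('w3',a,s=1.4)
reds(a,c,.076,.044,(100,60,460,420))
E
```

```text
clock: 9.6
tcp_pos: [0.5854, 0.0639, 0.1672]
orientation: [[-0.829, -0.559, -0.0], [-0.559, 0.829, 0.0], [0.0, 0.0, -1.0]]
wrist_force: [-0.1, 0.3, -0.7]
width: 0.0881
grasp_force: 0.0
clock: 10.8
tcp_pos: [0.4654, 0.004, 0.1673]
orientation: [[-0.395, 0.919, 0.0], [0.919, 0.395, 0.0], [0.0, 0.0, -1.0]]
wrist_force: [0.2, -0.1, -0.8]
width: 0.0878
grasp_force: 0.0
clock: 11.2
tcp_pos: [0.4561, -0.0009, 0.1674]
orientation: [[-0.122, 0.993, 0.0], [0.993, 0.122, -0.0], [-0.0, 0.0, -1.0]]
wrist_force: [0.3, -0.7, 0.1]
width: 0.0876
grasp_force: 0.0
[ 0.463  0.29  -0.685  2.101  0.249  0.828 -0.249]
red [245 160  43   7 237] axis [0.4413 0.0365 0.044 ] top [0.4421 0.0389 0.076 ]
red [443 170  17   9 104] axis [0.6066 0.0495 0.044 ] top [0.5889 0.0522 0.076 ]
red [436 213  24  13 147] axis [0.613 0.009 0.044] top [0.5947 0.0159 0.076 ]
red [428 252  19  10  82] axis [ 0.6119 -0.0284  0.044 ] top [ 0.5912 -0.0183  0.076 ]
```

View pics/w3.png

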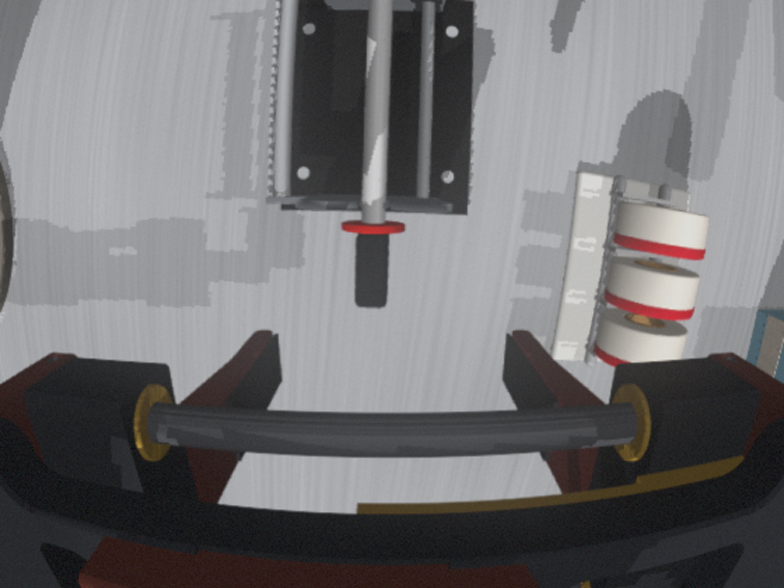

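All three red edges now face -y (the lower side of each roll at right). The spindle grip spans columns 356–388 and rows 235–306, and the flange is at (373,227). Computing the spindle pose.

Run:
```python
from h import *
c=calibration('wrist')
for p,z in [((382,20),.086),((378,100),.086),((374,205),.086),((373.5,227),.08),((372,237),.091),((371,305),.091),((356,290),.091),((387,290),.091)]: print(p,np.round(fz(c,np.array(p)/1.4,z),4))
```

```text
(382, 20) [0.4346 0.1452 0.086 ]
(378, 100) [0.4379 0.1033 0.086 ]
(374, 205) [0.4422 0.0519 0.086 ]
(373.5, 227) [0.443  0.0405 0.08  ]
(372, 237) [0.4432 0.0368 0.091 ]
(371, 305) [0.4465 0.0031 0.091 ]
(356, 290) [0.4383 0.0098 0.091 ]
(387, 290) [0.4535 0.0116 0.091 ]
```

```bash
python3 -m inch '-0.011 0.0205 -0.02 0 0 -2.2;0 0 -0.04 0 0 0;0 0 -0.02 0 0 0;0 0 0 0 0 0;0 0 0 0 0 0'
```

```text
clock: 11.75
tcp_pos: [0.4452, 0.0197, 0.0875]
orientation: [[-0.081, 0.997, -0.0], [0.997, 0.081, 0.001], [0.001, -0.0, -1.0]]
wrist_force: [-0.6, -0.5, -0.3]
width: 0.0877
grasp_force: 0.0
```

```bash
python3 -m inch '0 0 -0.0065 0 0 0;0 0 0 0 0 0;0 0 0 0 0 0;0 0 0 0 0 0;0 0 0 0 0 0;0 0 0 0 0 0;0 0 0 0 0 0;0 0 0 0 0 0;0 0 0 0 0 0;0 0 0 0 0 0' 1 60
```

```text
clock: 12.75
tcp_pos: [0.4446, 0.0193, 0.0807]
orientation: [[-0.08, 0.997, -0.001], [0.997, 0.08, -0.0], [-0.0, -0.001, -1.0]]
wrist_force: [-0.7, -0.0, -0.0]
width: 0.0154
grasp_force: 59.9
```

```bash
python3 - <<'E'
from h import *
c=calibration('top')
for p in [(277,125),(372,115)]:
    for z in (0,.07): print(p,z,np.round(toz(c,p,z),3))
E
python3 -m inch '0 0 0.01 0 0 0;0 0 0.02 0 0 0;0 0 0.025 0 0 0;0 0 0.025 0 0 0;0 0 0 0 0 0;0 0 0 0 0 0'
python3 - <<'E'
from h import *
c=calibration('wrist')
a=camera('wrist');save('w4',a,s=1.4)
s=readout.state();print(s['ft_torque'])
for n in('side','top'):
  a=camera(n)
  save('s4'+n,a)
reds(cv2.cvtColor(cv2.imread('pics/w4.png'),cv2.COLOR_BGR2RGB)[::1],c,.15,.15) if 0 else None
E
```

```text
(277, 125) 0 [0.798 0.016 0.   ]
(277, 125) 0.07 [0.77  0.015 0.07 ]
(372, 115) 0 [ 0.825 -0.239  0.   ]
(372, 115) 0.07 [ 0.796 -0.223  0.07 ]
clock: 13.35
tcp_pos: [0.4451, 0.0191, 0.1612]
orientation: [[-0.079, 0.997, 0.001], [0.997, 0.079, -0.0], [-0.001, 0.001, -1.0]]
wrist_force: [-0.6, -0.1, -1.2]
width: 0.016
grasp_force: 59.9
[-0.10707007 -0.09760238  0.00436431]
```

View pics/w4.png

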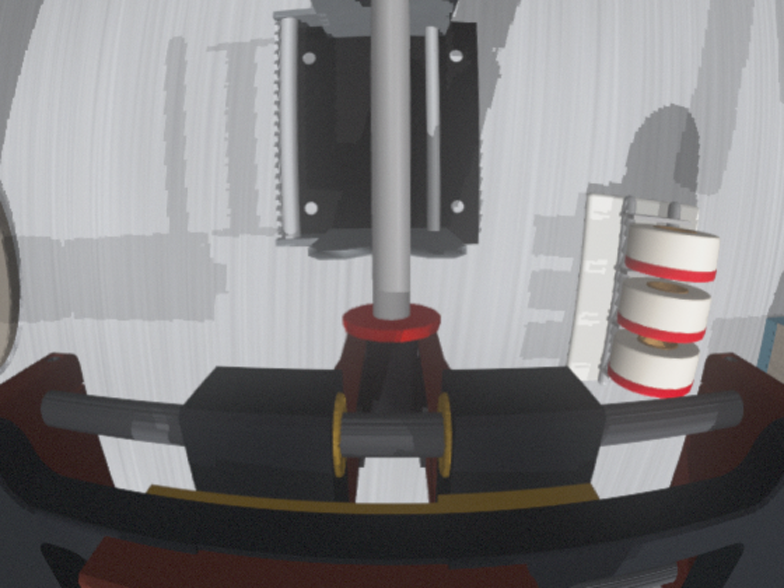

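The spindle is held, with the rod straight ahead from the flange at (391,322). Moving out around the -y end of the rack.

```bash
python3 -m inch '0 -0.025 0 0 0 0;0 -0.045 0 0 0 0;0.01 -0.045 0 0 0 -0.5;0.03 -0.045 0 0 0 -0.5;0.04 -0.045 0 0 0 -0.5;0.045 -0.035 0 0 0 0;0.04 -0.01 0 0 0 0;0.03 0 0 0 0 0;0 0 0 0 0 0;0 0 0 0 0 0'
```

```text
clock: 14.5
tcp_pos: [0.6247, -0.2145, 0.159]
orientation: [[-0.054, 0.999, -0.003], [0.999, 0.054, 0.001], [0.001, -0.003, -1.0]]
wrist_force: [-0.1, -0.5, -1.4]
width: 0.016
grasp_force: 59.9
```

```bash
python3 -m inch '0.018 -0.02 0 0 0 0;0 0 -0.03 0 0 0;0 0 -0.03 0 0 0;0 0 -0.03 0 0 0;0 0 -0.02 0 0 0;0 0 0 0 0 0;0 0 0 0 0 0'
python3 - <<'E'
from h import *
c=calibration('wrist')
a=camera('wrist');save('w5',a,s=1.4)
reds(a,c,.076,.044,(150,20,460,235))
E
```

```text
clock: 15.2
tcp_pos: [0.6424, -0.2353, 0.051]
orientation: [[-0.053, 0.999, -0.001], [0.999, 0.053, 0.0], [0.0, -0.001, -1.0]]
wrist_force: [0.3, 0.6, 0.3]
width: 0.0157
grasp_force: 59.9
red [285 231  27   4  52] axis [ 0.6515 -0.2173  0.044 ] top [ 0.6505 -0.2068  0.076 ]
```

View pics/w5.png

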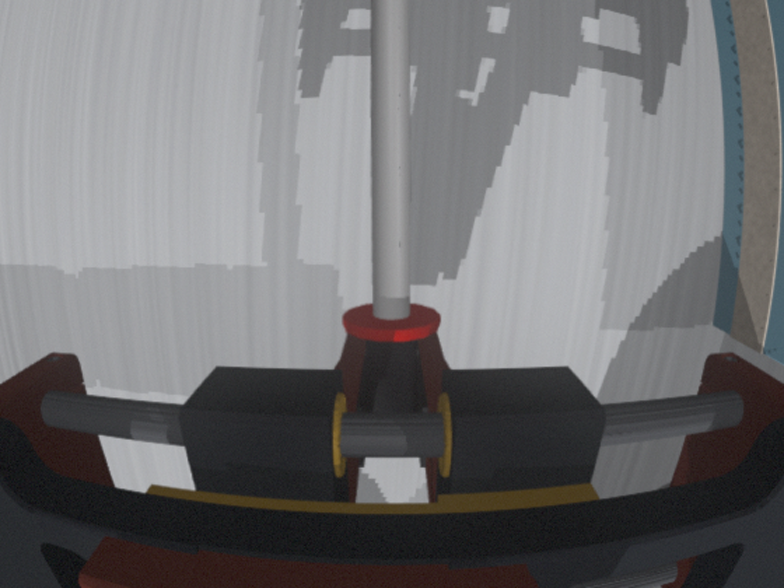

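The flange sits at the same pixel as before, so the spindle hasn't slipped, and the rod is lined up with the roll axis. Lowering and inserting.

```bash
python3 -m inch '0 0 -0.006 0 0 0;0 0 0 0 0 0;-0.001 0.02 0 0 0 0;-0.001 0.02 0 0 0 0;0 0 0 0 0 0'
python3 - <<'E'
from h import *
a=camera('side');save('s5',a,(180,140,400,300),3.6)
E
```

```text
clock: 15.75
tcp_pos: [0.642, -0.1913, 0.0456]
orientation: [[-0.058, 0.998, 0.001], [0.998, 0.058, 0.002], [0.002, 0.001, -1.0]]
wrist_force: [0.4, 0.4, -0.7]
width: 0.0159
grasp_force: 59.9
```

View pics/s5.png

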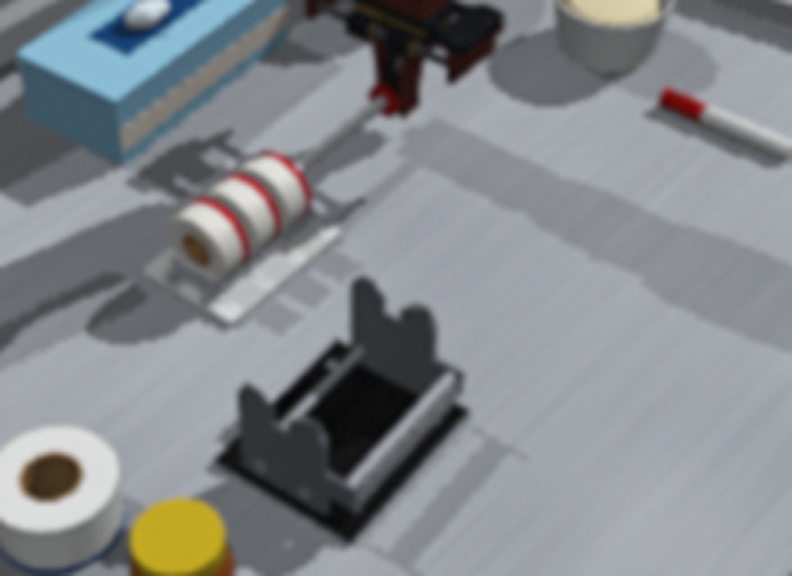

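The tip has entered the first roll with no contact force. Continuing in.

```bash
python3 -m inch '-0.003 0.02 0 0 0 0;-0.001 0.02 0 0 0 0;0 0 0 0 0 0'
python3 -m inch '-0.001 0.02 0 0 0 0;-0.001 0.02 0 0 0 0;-0.001 0.02 0 0 0 0;0 0 0 0 0 0'
```

```text
clock: 16.1
tcp_pos: [0.6378, -0.1532, 0.0453]
orientation: [[-0.056, 0.998, 0.001], [0.998, 0.056, 0.001], [0.001, 0.001, -1.0]]
wrist_force: [-0.1, 0.0, -0.4]
width: 0.0156
grasp_force: 59.9
clock: 16.5
tcp_pos: [0.6349, -0.0937, 0.0452]
orientation: [[-0.056, 0.998, 0.001], [0.998, 0.056, 0.001], [0.001, 0.001, -1.0]]
wrist_force: [-0.2, 0.3, -1.0]
width: 0.0157
grasp_force: 59.9
```

```bash
python3 -m inch '-0.001 0.018 0 0 0 0;0 0 0 0 0 0;0 0 0 0 0 0;0 0 0.002 1 0 0;0 0 0.003 0.5 0 0;0 0 0 0 0 0'
python3 -m inch '0 0 0.005 0 0 0;0 0 0.005 0 0 0;0 0 0.005 0 0 0;0 0 0.005 0 0 0;0 0 0 0 0 0;0 0 0 0 0 0'
python3 - <<'E'
from h import *
a=camera('wrist');save('w6',a,s=1.4)
print(readout.state()['ft_torque'])
E
```

```text
clock: 17.1
tcp_pos: [0.6335, -0.079, 0.0501]
orientation: [[-0.051, 0.999, 0.0], [0.998, 0.051, 0.026], [0.026, 0.002, -1.0]]
wrist_force: [0.3, 0.4, -2.4]
width: 0.0156
grasp_force: 59.9
clock: 17.7
tcp_pos: [0.6334, -0.0773, 0.07]
orientation: [[-0.053, 0.999, 0.0], [0.998, 0.053, 0.026], [0.026, 0.002, -1.0]]
wrist_force: [0.3, -0.3, -3.2]
width: 0.0156
grasp_force: 59.9
[-0.34832984 -0.04118731  0.00138701]
```

View pics/w6.png

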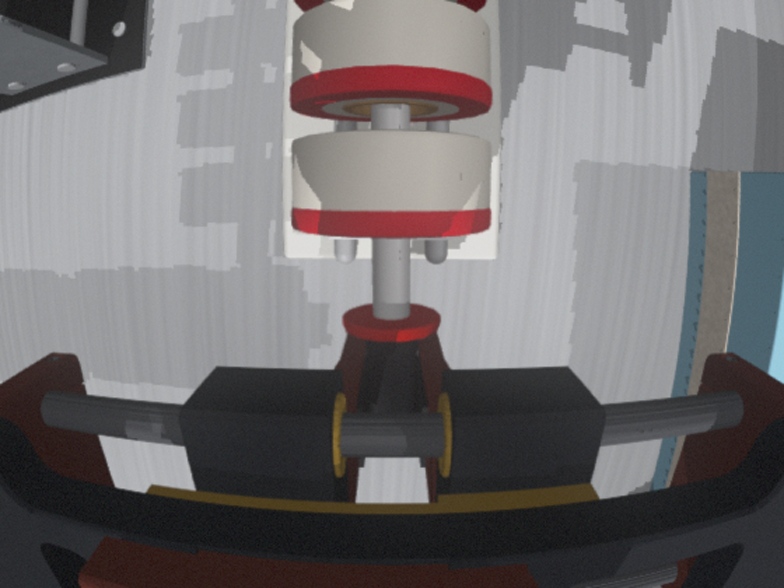

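All three rolls are on the rod with even gaps and the grip hasn't slipped. Lifting and carrying them to the dispenser.

```bash
python3 -m inch '0 0 0.01 0 0 0;0 0 0.02 0 0 0;0 0 0.02 0 0 0;0 0 0.02 0 0 0;0 0 0.02 0 0 0;0 0 0.015 0 0 0;0 0 0.01 0 0 0;0 0 0 0 0 0'
python3 -m inch '-0.008 0.005 0 0 0 0;-0.019 0.01 0 0 0 0.3;-0.019 0.01 0 0 0 0.3;-0.019 0.01 0 0 0 0.3;-0.019 0.01 0 0 0 0.3;-0.019 0.01 0 0 0 0.3;-0.019 0.01 0 0 0 0;-0.019 0.01 0 0 0 0;-0.019 0.01 0 0 0 0;-0.015 0.006 0 0 0 0;-0.008 0.003 0 0 0 0;0 0 0 0 0 0'
python3 -m inch '0 0 0 0 0 0;0 0 0 0 0 0'
python3 -c "
from h import *
a=camera('wrist');save('w7',a,s=1.4)"
```

```text
clock: 18.55
tcp_pos: [0.6341, -0.0773, 0.1864]
orientation: [[-0.053, 0.999, 0.002], [0.998, 0.053, 0.026], [0.026, 0.004, -1.0]]
wrist_force: [-0.1, 0.3, -2.7]
width: 0.0157
grasp_force: 59.9
clock: 19.75
tcp_pos: [0.4488, 0.0168, 0.1843]
orientation: [[-0.08, 0.997, -0.002], [0.996, 0.08, 0.026], [0.026, -0.0, -1.0]]
wrist_force: [0.0, -0.2, -3.9]
width: 0.0157
grasp_force: 59.9
clock: 19.95
tcp_pos: [0.4511, 0.0163, 0.1848]
orientation: [[-0.079, 0.997, -0.0], [0.997, 0.079, 0.027], [0.026, 0.002, -1.0]]
wrist_force: [1.3, 0.5, -2.8]
width: 0.0155
grasp_force: 59.9
```

View pics/w7.png

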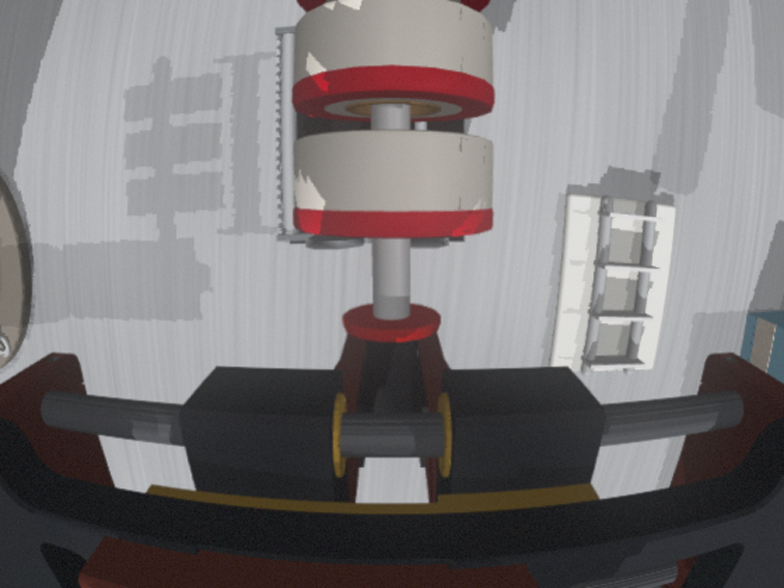

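The rack is empty and the stack is over the dispenser with the rolls between the forks. I've now used up the picture views, so the rest is numbers only. Aligning and levelling next.

```bash
python3 -m inch '-0.003 0.0015 -0.01 -0.5 0 0;-0.003 0.0015 -0.015 -0.5 0 0;0 0 -0.015 -0.5 0 0;0 0 -0.01 0 0 0;0 0 0 0 0 0;0 0 0 0 0 0;0 0 0 0 0 0'
```

```text
clock: 20.7
tcp_pos: [0.4449, 0.0197, 0.1353]
orientation: [[-0.079, 0.997, 0.0], [0.997, 0.079, 0.0], [0.0, 0.0, -1.0]]
wrist_force: [-0.1, 0.9, -3.7]
width: 0.0156
grasp_force: 59.9
```

```bash
python3 -m inch '0 0 -0.01 0 0 0;0 0 -0.01 0 0 0;0 0 -0.01 0 0 0;0 0 -0.008 0 0 0;0 0 0 0 0 0;0 0 0 0 0 0'
python3 -m inch '0 0 -0.005 0 0 0;0 0 -0.005 0 0 0;0 0 -0.002 0 0 0;0 0 0 0 0 0;0 0 0 0 0 0'
```

```text
clock: 21.3
tcp_pos: [0.4442, 0.0198, 0.0965]
orientation: [[-0.08, 0.997, -0.001], [0.997, 0.08, 0.0], [0.0, -0.001, -1.0]]
wrist_force: [-0.1, -0.1, -2.0]
width: 0.016
grasp_force: 59.9
clock: 21.8
tcp_pos: [0.4443, 0.0196, 0.0848]
orientation: [[-0.08, 0.997, -0.001], [0.997, 0.08, -0.0], [-0.0, -0.001, -1.0]]
wrist_force: [-1.3, -0.3, -4.1]
width: 0.0157
grasp_force: 59.9
```

```bash
python3 -m inch '0 0 -0.002 0 0 0;0 0 -0.001 0 0 0;0 0 0 0 0 0;0 0 0 0 0 0'
python3 -m inch '0 0 -0.0007 0 0 0;0 0 0 0 0 0;0 0 0 0 0 0'
```

```text
clock: 22.2
tcp_pos: [0.4443, 0.0196, 0.0818]
orientation: [[-0.079, 0.997, -0.001], [0.997, 0.079, -0.0], [0.0, -0.001, -1.0]]
wrist_force: [-0.7, -0.2, -2.5]
width: 0.0154
grasp_force: 59.9
clock: 22.5
tcp_pos: [0.4444, 0.0197, 0.0811]
orientation: [[-0.08, 0.997, -0.001], [0.997, 0.08, 0.0], [0.0, -0.001, -1.0]]
wrist_force: [-1.7, -0.4, -2.5]
width: 0.0157
grasp_force: 59.9
```

```bash
python3 -m inch '0 0 -0.0005 0 0 0;0 0 0 0 0 0;0 0 0 0 0 0'
python3 -m inch '0 0 -0.0005 0 0 0;0 0 0 0 0 0;0 0 0 0 0 0'
```

```text
clock: 22.8
tcp_pos: [0.4444, 0.0197, 0.0807]
orientation: [[-0.079, 0.997, -0.0], [0.997, 0.079, -0.0], [0.0, -0.0, -1.0]]
wrist_force: [-1.5, 0.8, 0.7]
width: 0.0154
grasp_force: 59.9
clock: 23.1
tcp_pos: [0.4445, 0.0197, 0.0804]
orientation: [[-0.079, 0.997, -0.0], [0.997, 0.079, -0.0], [-0.0, -0.0, -1.0]]
wrist_force: [-2.6, -0.6, 5.4]
width: 0.0154
grasp_force: 59.9
```

Contact, so the spindle is seated in the forks. Releasing and retreating.

```bash
python3 -m inch '0 0 0 0 0 0;0 0 0 0 0 0;0 0 0 0 0 0;0 0 0 0 0 0;0 0 0 0 0 0' 0.5 3
python3 -m inch '0 0 0.02 0 0 0;0 0 0.03 0 0 0;0 0 0.03 0 0 0;0 0 0.03 0 0 0;0 -0.03 0 0 0 0;0 -0.03 0 0 0 0;0 0 0 0 0 0;0 0 0 0 0 0'
python3 - <<'E'
from h import *
c=calibration('wrist');a=camera('wrist')
reds(a,c,.08,.08,(150,20,460,300))
t=camera('top');save('t_end',t)
for l in ['roll_a_center','spindle_grip','rack_center']:
    for r in look_for(l,'wrist')[:4]:print(l,np.round(r['box']),r['conf'])
m=redmask(t);n,l,s,ce=cv2.connectedComponentsWithStats(m)
for i in range(1,n):
    if s[i][4]>8 and 195<ce[i][0]<320 and 160<ce[i][1]<300:print('top',s[i],np.round(toz(calibration('top'),ce[i],.09),4))
E
```

```text
clock: 23.6
tcp_pos: [0.4444, 0.0197, 0.0801]
orientation: [[-0.079, 0.997, -0.001], [0.997, 0.079, 0.0], [0.0, -0.001, -1.0]]
wrist_force: [-0.1, -0.3, -0.1]
width: 0.0436
grasp_force: 0.0
clock: 24.4
tcp_pos: [0.4443, -0.0407, 0.19]
orientation: [[-0.078, 0.997, -0.001], [0.997, 0.078, 0.0], [0.0, -0.001, -1.0]]
wrist_force: [-0.1, 0.4, 0.2]
width: 0.0437
grasp_force: 0.0
red [245  20  20  12 134] axis [0.414  0.1094 0.08  ] top [0.4116 0.1067 0.08  ]
red [245  55  83  17 882] axis [0.4411 0.0741 0.08  ] top [0.4402 0.0796 0.08  ]
red [266 105  42   6 222] axis [0.444 0.042 0.08 ] top [0.4439 0.0425 0.08  ]
roll_a_center [284.  15.  77.  30.] 0.56
roll_a_center [287.  93.  42. 138.] 0.16
spindle_grip [286.  91.  41. 141.] 0.93
spindle_grip [447. 147.  77. 132.] 0.21
rack_center [449. 145.  82. 135.] 0.65
top [249 245   5  26  69] [0.4391 0.074  0.09  ]
top [233 246   6  27  71] [0.4325 0.1115 0.09  ]
top [216 249   4  18  47] [0.4394 0.1521 0.09  ]
top [265 250   2  13  17] [0.4405 0.0407 0.09  ]
top [218 268   4   6  19] [0.4085 0.1464 0.09  ]
```

```bash
python3 -c "
from bench import robot
print(robot.close_job())"
```

```text
the job is handed in; nothing more can be done
None
```

I turned the wrong-facing roll, threaded all three onto the spindle and laid it back in both forks (red edges towards the grip), handing in at about 24.5 s; the final check used camera measurements only, because I had viewed 11 pictures, one over the limit of 10.

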